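# Draw the glass plate home on the viewing box

## Task

The thick glass plate is parked under the low hood of the viewing box. Touch down on it slowly, press on top and draw it out towards you, flat on the deck, until its near edge is fully home and square against the front stop; then slide it along that stop until its long edge is fully home against the side stop, and let go. Glass cracks, so never knock it, press only as hard as needed, do not tip it, and leave the dish, bottle and tip rack alone.

Things in the scene. Friction and masses are not known exactly. Their poses are not given: they have to be found in the camera images.
- viewer: Viewing light box fixed on the bench, 300 (x) x 360 (y) mm, flat deck 40 mm above the bench. Origin: centre of its underside; its -x side faces the robot. Near edge: front stop, an aluminium bar 12 mm wide, 12 mm tall, 300 mm long along y, its working face at x = -120 mm. Far part, x = +60 to +150 mm: a hood, underside 20 mm above the deck, roof top 72 mm above the bench.
- front_stop (a point): Middle of the top edge of the front stop's working face (12 mm above the deck). Axes as the viewing box: x away from the robot, y left.
- side_stop: Aluminium bar 150 (x) x 12 (y) x 18 (tall) mm fixed on the deck on the left or on the right, 121 mm from the box's middle line; its inner face, 6 mm from its centre line, is the side stop. Origin: centre of its underside, on the deck; axes parallel to the box's. On the opposite side there is only an empty, flat, narrow dark slot that stops nothing.
- plate: Loose glass plate 150 (x) x 100 (y) x 10 mm, greenish, frosted white 30 mm at its near (-x) end, 0.28 to 0.5 kg, far part under the hood, up to 0.1 rad askew, too wide to grasp. Slides under a fingertip pressing 10 to 20 N; too light and the finger slips. Over 40 N, or a touch faster than 1 cm/s, cracks it. Origin: centre of underside. Home: centre 75 mm from front, 50 mm from side stop face.
- plate_top (a point): Centre of the plate's top face, 10 mm above the deck.
- dish: Bystander: closed flat round dish 90 mm across, 15 mm tall, resting on the hood roof. Origin: centre of its underside.
- bottle: Bystander: bottle 70 mm across, 150 mm tall, on the bench right of the box. Origin: centre of its underside.
- tip_rack: Bystander: pipette tip rack 85 x 120 x 45 mm on the bench left of the box. Origin: centre of its underside.
Things that resemble listed ones, but are neither listed nor needed, are in the scene too. Of the things shaped like the plate, the glass one is meant.

How it is judged:
By the outcome, as a careful person would: the job done as asked, in the order asked, and still so for the second after the job is handed in, with the robot touching nothing.
It also fails if it takes over 72 s, if anything falls off the work surface, if the arm or the gripper's body presses on something with over 40 N, if the wrist force passes 120 N, or if a joint passes its speed limit or range.

## Robot

A 6-joint arm with a two-finger parallel gripper is mounted at the origin on the work surface. World frame = base frame: x ahead of the robot, y to its left, z up, the work surface at z = 0. Lengths are in mm, angles in rad, forces in N, time in s.
With the tool pointing down it reaches from about 325 to 900 mm from the base axis. Payload 6.1 kg.
Tool frame: the origin (TCP) lies on the mounting face of the last link; the fingertips stand 182 mm ahead of it and the grasp point (between the pads) lies 164 mm ahead of it; x points along the fingers, y is the direction in which the jaws open and shut, and the axes are right-handed (so a half turn about x gives the same grasp; the last joint's range is limited). The gripper opens to 87 mm and grips with 3 to 60 N. Pads are 19 mm wide; open, the fingers measure 117 mm over their backs; the gripper's body (75 mm by 190 mm) begins 51 mm behind the grasp point.
Start: joints at [-1.288, 0.22, 1.526, -0, 1.395, -0.126], TCP at [248.435, -573.496, 404.738] pointing down, gripper open.
Joint ranges: [-2.98, 2.98], [-0.91, 2.08], [0.09, 2.57], [-1.24, 4.39], [0.2, 2.65], [-2.68, 2.68]. Speed limits (rad/s): [2.57, 2.57, 3.01, 3.14, 3.14, 3.14].

## Interface

Orientations are given as a rotation vector (axis times angle).
In Python, from plant import readout, camera, camera_info, ticket gives the robot as it stands. The module is installed in compiled form; this text tells all that it offers.
- The arm moves only by the shell command python3 -m creep 'ROWS' [FORCE]. ROWS is JSON, a list of rows, each a list of 3 entries, a list of its own where there are three numbers: the shift along the world's x, y, z in cm, then the turn, a rotation vector about the world's x, y, z in degrees, then the gripper's target within -1 to 1 (fully open at 1, half-way at 0, shut at -1). A call has 1 to 12 rows; each row is the pose to reach, as a shift and turn from the pose commanded when the call began; what a row does not reach only later rows make up. A row lasts 1/12 s, in which the tool goes at most 41.7 mm and 7.16 degrees, less where a joint would pass 70% of its speed; a pose out of reach is approached as far as the arm can. A call with a gripper value outside its range is refused whole. The fingers move at their own pace and stop on an object; FORCE is the grip in N (left out, the last holds). Time passes only in rows, so rows that repeat a pose let the fingers close. It gives the time, the measured TCP pose, the force and the opening at its end, in the units of the state.
- readout.get_state(): the state, without advancing time (a new reading comes with each control period).
- camera(name): name is "side" or "top"; returns the picture (400x640x3 uint8, red, green, blue); there is no depth.
- camera_info(name): a dict with "mtx" (3x3 intrinsics, pixels), "cam_to_world" (4x4, takes a point from camera to world coordinates). Camera axes: x right, y down, z forward; pixel columns grow to the right and rows downward; lengths in mm; the calibration is good to about 2 mm. A picture is of the moment at which its call begins. camera_info takes no time and is no camera call.
- ticket.close_job(): hands the job in, once; it reports no verdict.
The state is a dict: "time_s": time; "joints": joint angles; "qd": joint speeds; "tau": joint torques, N m; "tcp_pos": TCP position; "tcp_rot": TCP orientation; "ft_force": force on the tool from outside, world axes, zero at the start; "torque": the same for the moment, N m; "width": finger opening in mm.
Only numpy, scipy, OpenCV 4.12 (cv2) and the standard library are available. Lean on these libraries where they do the work, as an engineer would, in place of code of your own. Each camera call takes 0.05 s, during which the arm holds its last target.

## Working session

There is one attempt and no reset: what is moved stays moved. The work goes in short steps, Python scripts to look and compute and a shell command to move; the robot and the scene stay as the last step left them, time stands still between calls to the robot, and variables do not carry over. Pictures are saved under pics/ and viewed, and the job is handed in when it is done.

```bash
mkdir -p pics
python3 - <<'E'
from plant import readout,camera,camera_info
import cv2,numpy as np
print(readout.get_state())
for n in("top","side"):
    cv2.imwrite(f"pics/{n}0.png",camera(n)[:,:,::-1]); i=camera_info(n); print(n,np.round(i["mtx"],1).tolist(),np.round(i["cam_to_world"],4).tolist())
E
```

```text
{'time_s': 0.0, 'joints': array([-1.28812298e+00,  2.21233047e-01,  1.52761266e+00, -8.65806334e-06,
        1.39470615e+00, -1.26144987e-01]), 'qd': array([-0.00059017, -0.00100728, -0.00028534, -0.0004203 ,  0.00159623,
       -0.00129902]), 'tau': array([ 2.04037242e-03, -4.94615114e+01, -3.87368095e+01,  7.02045998e-02,
        5.71985997e-02, -1.29840960e-04]), 'tcp_pos': array([ 248.3465756 , -573.24549702,  403.63180622]), 'tcp_rot': array([ 1.99702198,  0.4160187 , -1.99735174]), 'ft_force': array([-0.11248993,  0.01865555,  0.11703842]), 'torque': array([-0.01157227,  0.03567555,  0.01442911]), 'width': 87.1346159576363}
top [[437.9, 0.0, 316.5], [0.0, 437.9, 195.5], [0.0, 0.0, 1.0]] [[0.1137, -0.9702, 0.2137, 396.3545], [-0.9935, -0.1115, 0.0226, 22.5782], [0.002, -0.2149, -0.9766, 1131.286], [0.0, 0.0, 0.0, 1.0]]
side [[438.7, 0.0, 318.5], [0.0, 438.7, 201.4], [0.0, 0.0, 1.0]] [[-0.8155, -0.4008, 0.4175, 156.1668], [-0.5787, 0.5553, -0.5973, 739.5368], [0.0076, -0.7287, -0.6848, 888.0815], [0.0, 0.0, 0.0, 1.0]]
```

View pics/top0.png

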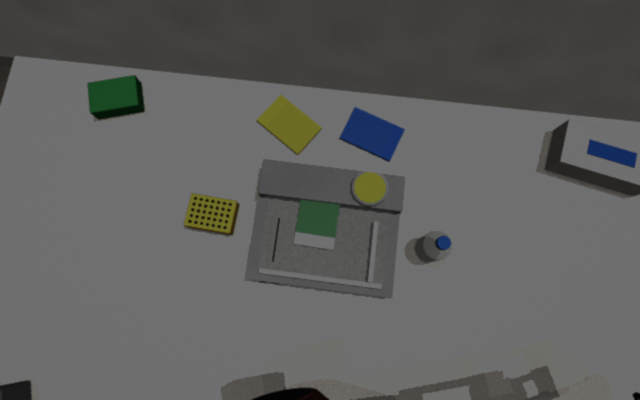

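View pics/side0.png

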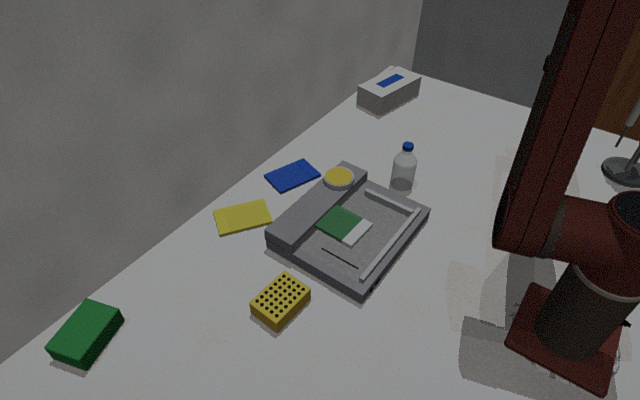

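Top picture: three plate-shaped things. Yellow slab (289,125) and blue slab (372,133) lie on the bench. The greenish plate with the white near end (317,225) lies on the deck, part under the hood, so it fits the description. The raised side stop is on the right (375,250), the dark slot on the left (276,240). I confirm it in an enlarged crop.

Run:
```python
import cv2
a=cv2.imread("pics/top0.png")[150:305,235:415]
cv2.imwrite("pics/crop1.png",cv2.resize(a,None,fx=3.8,fy=3.8,interpolation=cv2.INTER_CUBIC)*1)
a=cv2.imread("pics/side0.png")[150:305,255:440]
cv2.imwrite("pics/crop2.png",cv2.resize(a,None,fx=3.8,fy=3.8,interpolation=cv2.INTER_CUBIC)*1)
```

```text
(no output)
```

View pics/crop1.png

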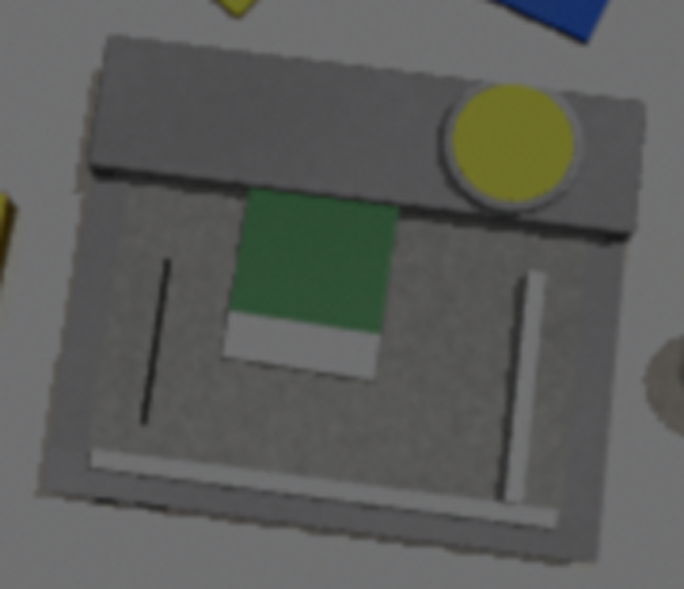

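View pics/crop2.png

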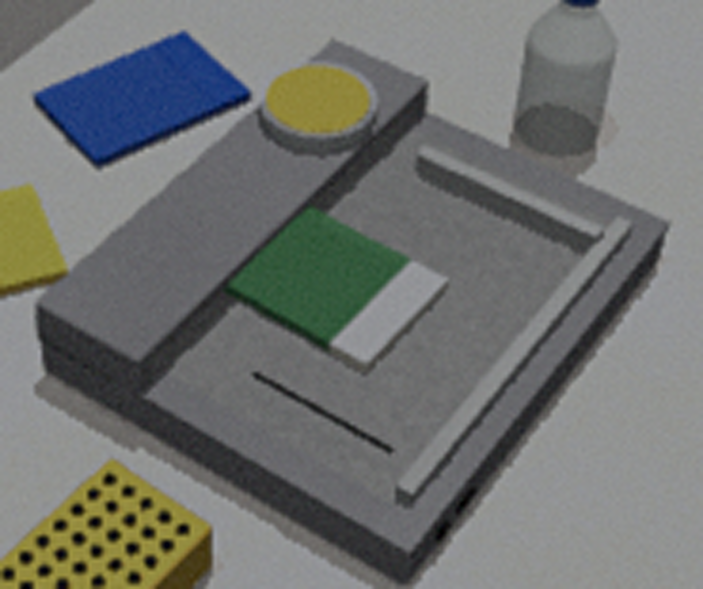

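```bash
cat > h.py <<'E'
import numpy as np
from plant import camera_info
def proj(n,P):
    i=camera_info(n);T=np.linalg.inv(i["cam_to_world"]);P=np.atleast_2d(P)
    c=P@T[:3,:3].T+T[:3,3];u=c@i["mtx"].T;return u[:,:2]/u[:,2:]
def ray(n,uv,z):
    i=camera_info(n);M=np.array(i["cam_to_world"])
    uv=np.atleast_2d(uv).astype(float);d=np.c_[uv,np.ones(len(uv))]@np.linalg.inv(i["mtx"]).T@M[:3,:3].T
    return M[:3,3]+d*((z-M[2,3])/d[:,2])[:,None]
def R(a):c,s=np.cos(a),np.sin(a);return np.array([[c,-s,0],[s,c,0],[0,0,1]])
def w(p,P):return np.atleast_2d(P)@R(p[2]).T+[p[0],p[1],0]
def b(p,P):return (np.atleast_2d(P)-[p[0],p[1],0])@R(p[2])
E
python3 - <<'E'
from h import *
from scipy.optimize import least_squares
B=np.array([[150,180,72],[150,-180,72],[60,180,72],[60,-180,72],[-150,180,40],[-150,-180,40],[-120,150,52],[-132,150,52],[-120,-150,52],[-132,-150,52]],float)
t=np.array([[107,36],[643,100],[95,165],[630,230],[38,493],[597,561],[93,450],[92,467],[557,512],[555,527]])/3.8+[235,150]
s=np.array([[0,0],[330,40],[140,362],[427,83],[408,548],[668,223],[400,487],[408,497],[617,220],[631,228]])/3.8+[255,150]
ks=[1,2,3,4,5,6,7,8,9]
ft=least_squares(lambda p:(proj("top",w(p,B))-t).ravel(),[500,20,0],x_scale=[1,1,.01],loss='soft_l1')
fs=least_squares(lambda p:(proj("side",w(p,B[ks]))-s[ks]).ravel(),ft.x,x_scale=[1,1,.01],loss='soft_l1')
for n,f in(("top",ft),("side",fs)): print(n,f.x,np.round(f.fun.reshape(-1,2),1).tolist())
o=[235,150]
def T(l,z):return np.round(b(ft.x,ray("top",np.array(l)/3.8+o,z)),1).tolist()
print("side stop",T([[528,270],[545,272],[505,500],[523,502]],58))
print("plate",T([[224,356],[373,380],[250,188],[398,207],[230,310],[380,332]],50))
o=[255,150]
def S(l,z):return np.round(b(fs.x,ray("side",np.array(l)/3.8+o,z)),1).tolist()
print("side stop",S([[420,150],[583,237],[602,235]],58))
print("plate",S([[365,358],[448,280],[230,288],[314,207],[330,345],[410,260]],50))
c=ray("top",np.array([[511,143]])/3.8+[235,150],87);print("dish",b(ft.x,c))
E
```

```text
top [ 5.54804579e+02  1.44852984e+01 -9.86098492e-03] [[-0.6, -0.5], [0.6, -0.3], [-2.9, 0.0], [1.1, 0.7], [0.7, -0.3], [0.2, 0.4], [-0.4, -0.1], [-0.9, 0.4], [0.2, -0.8], [0.3, 0.2]]
side [ 5.54296100e+02  1.80918144e+01 -1.44073180e-02] [[0.4, -0.7], [-1.2, 0.6], [0.3, -0.7], [0.1, 2.1], [0.4, -0.0], [-1.5, 0.2], [0.8, 0.0], [-0.1, -0.8], [0.1, -1.1]]
side stop [[29.5, -115.8, 58.0], [29.6, -126.9, 58.0], [-118.9, -115.4, 58.0], [-118.8, -126.8, 58.0]]
plate [[-49.8, 73.9, 50.0], [-53.3, -23.9, 50.0], [62.9, 71.8, 50.0], [62.3, -27.2, 50.0], [-19.5, 74.1, 50.0], [-21.7, -24.8, 50.0]]
side stop [[29.6, -121.2, 58.0], [-112.3, -111.1, 58.0], [-122.2, -120.9, 58.0]]
plate [[-46.6, 70.4, 50.0], [-53.8, -24.5, 50.0], [63.7, 72.3, 50.0], [62.9, -29.7, 50.0], [-21.4, 74.7, 50.0], [-22.1, -25.3, 50.0]]
dish [[105.57382905 -93.65295121  87.        ]]
```

Run:
```python
from h import *
from scipy.spatial.transform import Rotation as Ro
from plant import readout
s=readout.get_state();M=Ro.from_rotvec(s["tcp_rot"]).as_matrix();print(M.round(4),s["time_s"])
y=M[:,1];print("jaw yaw deg",np.degrees(np.arctan2(y[1],y[0])))
print("bottle cap top",ray("top",[[443,243]],150),ray("side",[[408,147]],150))
p=[554.6,16,-.012]
print("centre",w(p,[[23.5,23.5,50],[20,23.5,50],[-45,-65,50]]).round(1))
```

```text
[[-5.000e-04  3.975e-01 -9.176e-01]
 [ 1.700e-03 -9.176e-01 -3.975e-01]
 [-1.000e+00 -1.800e-03 -2.000e-04]] 0.1
jaw yaw deg -66.57843203364787
bottle cap top [[ 535.22492352 -249.05672123  150.        ]] [[ 530.50232467 -236.84039468  150.        ]]
centre [[578.4  39.2  50. ]
 [574.9  39.3  50. ]
 [508.8 -48.5  50. ]]
```

```bash
python3 -m creep '[[[0.7,1.3,0],[0,0,-0.5],-1],[[2,3.8,0],[0,0,-1.5],-1],[[3.5,6.6,0],[0,0,-3],-1],[[5,9.4,0],[0,0,-4.5],-1],[[6.5,12.2,0],[0,0,-6],-1],[[8,15,0],[0,0,-7.5],-1],[[9.5,17.8,0],[0,0,-9],-1],[[11,20.6,0],[0,0,-10.5],-1],[[12.5,23.4,0],[0,0,-12],-1],[[14,26.2,0],[0,0,-13.5],-1],[[15.5,29,0],[0,0,-15],-1],[[17,31.8,0],[0,0,-16.5],-1]]' 10
python3 -m creep '[[[1.5,2.8,0],[0,0,-1.5],-1],[[3,5.6,0],[0,0,-3],-1],[[4.5,8.4,-1],[0,0,-4.5],-1],[[6,11.3,-3],[0,0,-6],-1],[[7.5,14,-5],[0,0,-7.5],-1],[[9,17,-7],[0,0,-9],-1],[[10.5,19.8,-9],[0,0,-9],-1],[[12,22.8,-11],[0,0,-9],-1],[[13.5,25.5,-12.5],[0,0,-9],-1],[[14.8,28,-13.2],[0,0,-9],-1],[[15.6,29.45,-13.5],[0,0,-9],-1],[[15.6,29.45,-13.5],[0,0,-9],-1]]'
python3 - <<'E'
from plant import readout,camera
import cv2,numpy as np
for n in("top","side"):
    cv2.imwrite(f"pics/{n}1.png",camera(n)[:,:,::-1])
a=cv2.imread("pics/side1.png")[120:320,235:455];b=cv2.imread("pics/top1.png")[150:305,235:415]
cv2.imwrite("pics/c3.png",np.hstack([cv2.resize(a,(440,400)),cv2.resize(b,(360,400))]))
E
```

```text
time_s: 1.1
tcp_pos: [418.7, -253.9, 404.4]
tcp_rot: [2.16, 0.129, -2.16]
ft_force: [-0.1, 0.1, -0.2]
width: 15.3
time_s: 2.1
tcp_pos: [574.7, 41.9, 268.0]
tcp_rot: [-2.202, 0.035, 2.207]
ft_force: [-1.0, 0.7, 0.0]
width: 0.6
```

View pics/c3.png

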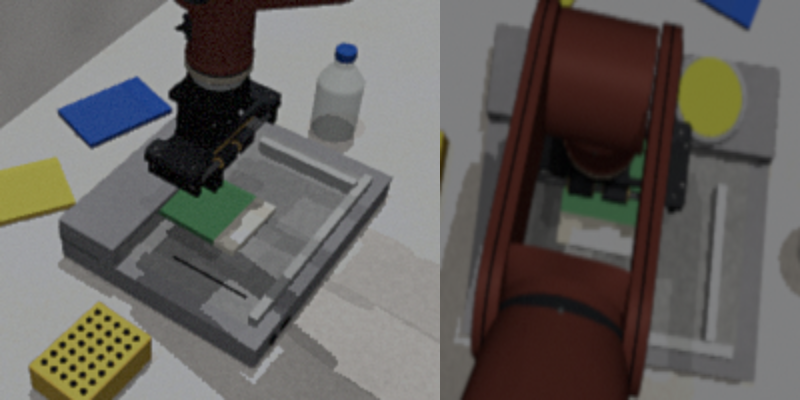

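Side view: the closed gripper is above the green area of the plate, clear of the hood and dish. Descend most of the way, then creep.

```bash
python3 -m creep '[[[0,0,-0.3],[0,0,0],-1],[[0,0,-0.7],[0,0,0],-1],[[0,0,-1.1],[0,0,0],-1],[[0,-0.1,-1.5],[0,0,0],-1],[[0,-0.2,-1.9],[0,0,0],-1],[[0,-0.2,-2.2],[0,0,0],-1],[[0,-0.2,-2.4],[0,0,0],-1],[[0,-0.2,-2.5],[0,0,0],-1],[[0,-0.2,-2.6],[0,0,0],-1],[[0,-0.2,-2.65],[0,0,0],-1],[[0,-0.2,-2.7],[0,0,0],-1],[[0,-0.2,-2.7],[0,0,0],-1]]'
python3 -m creep '[[[0,0,-0.04],[0,0,0],-1],[[0,0,-0.08],[0,0,0],-1],[[0,0,-0.12],[0,0,0],-1],[[0,0,-0.16],[0,0,0],-1],[[0,0,-0.2],[0,0,0],-1],[[0,0,-0.24],[0,0,0],-1],[[0,0,-0.28],[0,0,0],-1],[[0,0,-0.32],[0,0,0],-1],[[0,0,-0.36],[0,0,0],-1],[[0,0,-0.4],[0,0,0],-1],[[0,0,-0.44],[0,0,0],-1],[[0,0,-0.44],[0,0,0],-1]]'
```

```text
time_s: 3.2
tcp_pos: [574.5, 37.1, 242.8]
tcp_rot: [-2.203, 0.04, 2.203]
ft_force: [1.1, 0.5, 0.6]
width: 0.4
time_s: 4.2
tcp_pos: [574.4, 37.0, 238.2]
tcp_rot: [-2.203, 0.04, 2.203]
ft_force: [0.6, -0.2, -0.3]
width: 0.3
```

```bash
python3 -m creep '[[[0,0.02,-0.04],[0,0,0],-1],[[0,0.04,-0.08],[0,0,0],-1],[[0,0.06,-0.12],[0,0,0],-1],[[0,0.08,-0.16],[0,0,0],-1],[[0,0.1,-0.2],[0,0,0],-1],[[0,0.12,-0.24],[0,0,0],-1],[[0,0.14,-0.28],[0,0,0],-1],[[0,0.16,-0.32],[0,0,0],-1],[[0,0.18,-0.36],[0,0,0],-1],[[0,0.18,-0.4],[0,0,0],-1],[[0,0.18,-0.44],[0,0,0],-1],[[0,0.18,-0.44],[0,0,0],-1]]'
python3 -m creep '[[[0,0,-0.03],[0,0,0],-1],[[0,0,-0.06],[0,0,0],-1],[[0,0,-0.09],[0,0,0],-1],[[0,0,-0.09],[0,0,0],-1]]'
python3 -m creep '[[[0,0,-0.03],[0,0,0],-1],[[0,0,-0.06],[0,0,0],-1],[[0,0,-0.06],[0,0,0],-1],[[0,0,-0.06],[0,0,0],-1]]'
```

```text
time_s: 5.2
tcp_pos: [574.4, 38.8, 233.8]
tcp_rot: [-2.203, 0.04, 2.203]
ft_force: [-1.2, 0.2, -0.7]
width: 0.8
time_s: 5.53
tcp_pos: [574.4, 38.8, 233.0]
tcp_rot: [-2.203, 0.04, 2.203]
ft_force: [0.1, 0.1, -1.0]
width: 0.5
time_s: 5.87
tcp_pos: [574.5, 38.8, 232.6]
tcp_rot: [-2.203, 0.04, 2.203]
ft_force: [-1.3, -0.8, 2.3]
width: 0.6
```

Contact around 232.6. Now increase in small steps.

```bash
python3 -m creep '[[[0,0,-0.02],[0,0,0],-1],[[0,0,-0.04],[0,0,0],-1],[[0,0,-0.04],[0,0,0],-1],[[0,0,-0.04],[0,0,0],-1]]'
python3 -m creep '[[[0,0,-0.02],[0,0,0],-1],[[0,0,-0.04],[0,0,0],-1],[[0,0,-0.04],[0,0,0],-1],[[0,0,-0.04],[0,0,0],-1]]'
```

```text
time_s: 6.2
tcp_pos: [574.5, 38.8, 232.6]
tcp_rot: [-2.203, 0.04, 2.203]
ft_force: [-2.0, -0.0, 5.1]
width: 0.5
time_s: 6.53
tcp_pos: [574.5, 38.8, 232.6]
tcp_rot: [-2.203, 0.04, 2.203]
ft_force: [-4.0, 0.7, 8.8]
width: 0.3
```

```bash
python3 -m creep '[[[0,0,-0.02],[0,0,0],-1],[[0,0,-0.04],[0,0,0],-1],[[0,0,-0.06],[0,0,0],-1],[[0,0,-0.07],[0,0,0],-1],[[0,0,-0.07],[0,0,0],-1]]'
python3 -m creep '[[[-0.02,0,0],[0,0,0],-1],[[-0.05,0,0],[0,0,0],-1],[[-0.1,0,0],[0,0,0],-1],[[-0.15,0,0],[0,0,0],-1],[[-0.2,0,0],[0,0,0],-1],[[-0.25,0,0],[0,0,0],-1],[[-0.3,0,0],[0,0,0],-1],[[-0.35,0,0],[0,0,0],-1],[[-0.4,0,0],[0,0,0],-1],[[-0.45,0,0],[0,0,0],-1],[[-0.5,0,0],[0,0,0],-1],[[-0.55,0,0],[0,0,0],-1]]'
python3 - <<'E'
from plant import camera
import cv2,numpy as np
cv2.imwrite("pics/side2.png",camera("side")[:,:,::-1])
a=cv2.imread("pics/side2.png")[150:305,255:440]
cv2.imwrite("pics/c4.png",cv2.resize(a,None,fx=3.8,fy=3.8,interpolation=cv2.INTER_CUBIC))
E
```

```text
time_s: 6.95
tcp_pos: [574.6, 38.8, 232.6]
tcp_rot: [-2.203, 0.04, 2.203]
ft_force: [-6.9, 0.2, 13.8]
width: 0.6
time_s: 7.95
tcp_pos: [570.4, 38.7, 232.6]
tcp_rot: [-2.209, 0.04, 2.197]
ft_force: [3.4, -0.4, 5.4]
width: 0.7
```

View pics/c4.png

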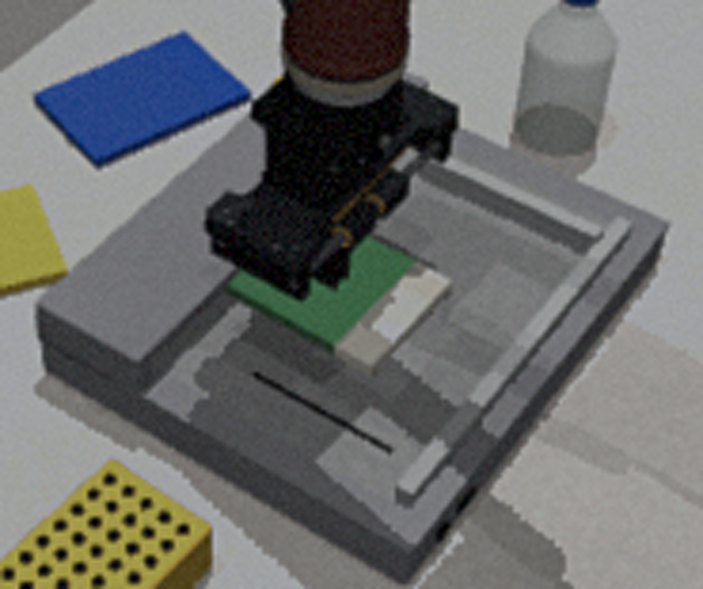

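```bash
python3 -m creep '[[[0,0,-0.03],[0,0,0],-1],[[0,0,-0.06],[0,0,0],-1],[[0,0,-0.09],[0,0,0],-1],[[0,0,-0.12],[0,0,0],-1],[[0,0,-0.12],[0,0,0],-1]]'
python3 -m creep '[[[-0.05,0,0],[0,0,0],-1],[[-0.1,0,0],[0,0,0],-1],[[-0.15,0,0],[0,0,0],-1],[[-0.2,0,0],[0,0,0],-1],[[-0.25,0,0],[0,0,0],-1],[[-0.3,0,0],[0,0,0],-1]]'
```

```text
time_s: 8.42
tcp_pos: [570.5, 38.7, 232.6]
tcp_rot: [-2.209, 0.04, 2.198]
ft_force: [-1.4, -0.0, 14.3]
width: 0.1
time_s: 8.92
tcp_pos: [568.3, 38.7, 232.6]
tcp_rot: [-2.212, 0.04, 2.194]
ft_force: [5.0, -0.5, 8.6]
width: 0.6
```

```bash
cat > tip.py <<'E'
from h import *
from scipy.spatial.transform import Rotation as Ro
from plant import readout
s=readout.get_state();M=Ro.from_rotvec(s["tcp_rot"]).as_matrix()
t=s["tcp_pos"]+182*M[:,0];print("tip",t.round(2),"axis",M[:,0].round(4),"jawyaw",np.degrees(np.arctan2(M[1,1],M[0,1])).round(2),"F",s["ft_force"].round(1),"M",s["torque"].round(2),s["time_s"])
E
python3 - <<'E'
from scipy.spatial.transform import Rotation as Ro
import numpy as np
for t,r in(([574.5,38.8,232.6],[-2.203,.04,2.203]),([570.4,38.7,232.6],[-2.209,.04,2.197]),([568.3,38.7,232.6],[-2.212,.04,2.194])):print(np.array(t)+182*Ro.from_rotvec(r).as_matrix()[:,0])
E
python3 tip.py
```

```text
[574.50034909  38.81917047  50.60000101]
[571.39136173  38.69965329  50.60270002]
[569.78683437  38.68879652  50.60607373]
tip [569.82  38.58  50.57] axis [ 8.4e-03 -4.0e-04 -1.0e+00] jawyaw -92.08 F [ 5.  -0.5  8.6] M [ 0.07 -0.76  0.  ] 8.9167
```

```bash
python3 -m creep '[[[-0.05,0,-0.02],[0,0,0],-1],[[-0.1,0,-0.04],[0,0,0],-1],[[-0.15,0,-0.06],[0,0,0],-1],[[-0.2,0,-0.08],[0,0,0],-1],[[-0.25,0,-0.1],[0,0,0],-1],[[-0.3,0,-0.1],[0,0,0],-1],[[-0.36,0,-0.1],[0,0,0],-1],[[-0.42,0,-0.1],[0,0,0],-1],[[-0.48,0,-0.1],[0,0,0],-1],[[-0.54,0,-0.1],[0,0,0],-1],[[-0.6,0,-0.1],[0,0,0],-1],[[-0.66,0,-0.1],[0,0,0],-1]]'
python3 tip.py
python3 - <<'E'
from plant import camera
import cv2,numpy as np
cv2.imwrite("pics/side3.png",camera("side")[:,:,::-1])
a=cv2.imread("pics/side3.png")[150:305,255:440]
cv2.imwrite("pics/c5.png",cv2.resize(a,None,fx=3.8,fy=3.8,interpolation=cv2.INTER_CUBIC))
E
```

```text
time_s: 9.92
tcp_pos: [562.5, 38.6, 232.5]
tcp_rot: [-2.215, 0.041, 2.191]
ft_force: [5.8, 0.2, 11.7]
width: 0.7
tip [564.47  38.44  50.56] axis [ 1.090e-02 -6.000e-04 -9.999e-01] jawyaw -92.09 F [ 5.8  0.2 11.7] M [ 0.03 -0.96  0.01] 9.9167
```

View pics/c5.png

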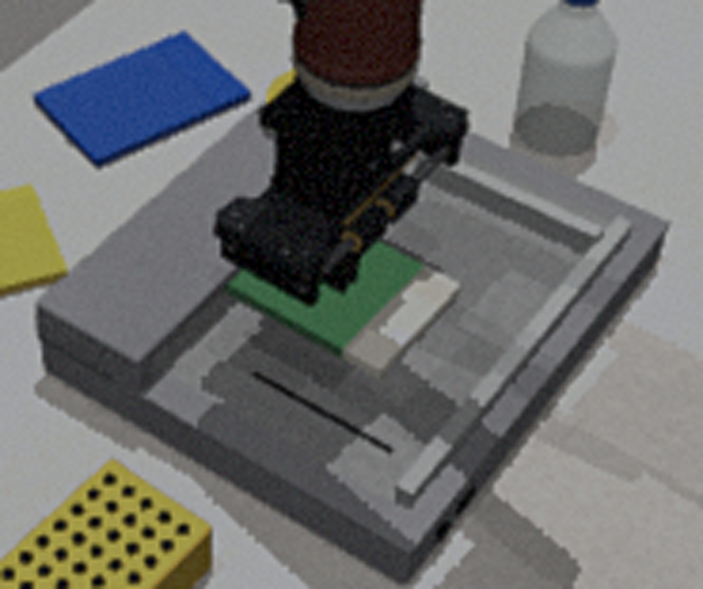

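Run:
```python
from h import *
fs=[554.3,18.1,-.0144]
f=lambda l:b(fs,ray("side",np.array(l)/3.8+[255,150],50)).round(1).tolist()
print(f([[365,358],[448,280],[330,345],[410,260]]));print(f([[381,368],[460,287],[345,353],[425,267]]))
```

```text
[[-46.6, 70.4, 50.0], [-53.8, -24.5, 50.0], [-21.4, 74.7, 50.0], [-22.1, -25.3, 50.0]]
[[-59.9, 71.5, 50.0], [-64.0, -23.7, 50.0], [-33.5, 74.7, 50.0], [-34.2, -25.7, 50.0]]
```

```bash
python3 -m creep '[[[-0.07,0,-0.01],[0,0,0],-1],[[-0.15,0,-0.02],[0,0,0.1],-1],[[-0.23,0,-0.03],[0,0,0.2],-1],[[-0.31,0,-0.04],[0,0,0.3],-1],[[-0.39,0,-0.04],[0,0,0.4],-1],[[-0.47,0,-0.04],[0,0,0.5],-1],[[-0.55,0,-0.04],[0,0,0.6],-1],[[-0.63,0,-0.04],[0,0,0.7],-1],[[-0.71,0,-0.04],[0,0,0.8],-1],[[-0.79,0,-0.04],[0,0,0.9],-1],[[-0.87,0,-0.04],[0,0,1],-1],[[-0.95,0,-0.04],[0,0,1.1],-1]]'
python3 tip.py
```

```text
time_s: 10.97
tcp_pos: [553.3, 38.5, 232.5]
tcp_rot: [-2.226, 0.02, 2.2]
ft_force: [5.5, 0.0, 13.1]
width: 0.2
tip [555.52  38.37  50.56] axis [ 1.210e-02 -7.000e-04 -9.999e-01] jawyaw -90.99 F [ 5.5  0.  13.1] M [ 0.04 -0.99 -0.01] 10.9667
```

Steady at Fz 13, Fx 5.5. Continuing.

```bash
python3 -m creep '[[[-0.08,0,0],[0,0,0.1],-1],[[-0.16,0,0],[0,0,0.2],-1],[[-0.24,0,0],[0,0,0.3],-1],[[-0.32,0,0],[0,0,0.4],-1],[[-0.4,0,0],[0,0,0.4],-1],[[-0.48,0,0],[0,0,0.4],-1],[[-0.56,0,0],[0,0,0.4],-1],[[-0.64,0,0],[0,0,0.4],-1],[[-0.72,0,0],[0,0,0.4],-1],[[-0.8,0,0],[0,0,0.4],-1],[[-0.88,0,0],[0,0,0.4],-1],[[-0.96,0,0],[0,0,0.4],-1]]'
python3 tip.py
python3 -m creep '[[[-0.08,0,0],[0,0,0],-1],[[-0.16,0,0],[0,0,0],-1],[[-0.24,0,0],[0,0,0],-1],[[-0.32,0,0],[0,0,0],-1],[[-0.4,0,0],[0,0,0],-1],[[-0.48,0,0],[0,0,0],-1],[[-0.56,0,0],[0,0,0],-1],[[-0.64,0,0],[0,0,0],-1],[[-0.72,0,0],[0,0,0],-1],[[-0.8,0,0],[0,0,0],-1],[[-0.88,0,0],[0,0,0],-1],[[-0.96,0,0],[0,0,0],-1]]'
python3 tip.py
python3 - <<'E'
from plant import camera
import cv2,numpy as np
cv2.imwrite("pics/side4.png",camera("side")[:,:,::-1])
a=cv2.imread("pics/side4.png")[150:305,255:440]
cv2.imwrite("pics/c6.png",cv2.resize(a,None,fx=3.8,fy=3.8,interpolation=cv2.INTER_CUBIC))
E
```

```text
time_s: 11.97
tcp_pos: [543.8, 38.5, 232.6]
tcp_rot: [-2.23, 0.012, 2.203]
ft_force: [6.3, 0.1, 13.1]
width: 0.4
tip [546.02  38.35  50.57] axis [ 1.230e-02 -8.000e-04 -9.999e-01] jawyaw -90.59 F [ 6.3  0.1 13.1] M [ 0.02 -1.06 -0.04] 11.9667
time_s: 12.97
tcp_pos: [534.2, 38.5, 232.5]
tcp_rot: [-2.23, 0.012, 2.203]
ft_force: [6.0, 0.4, 13.6]
width: 0.3
tip [536.46  38.36  50.54] axis [ 1.230e-02 -7.000e-04 -9.999e-01] jawyaw -90.59 F [ 6.   0.4 13.6] M [-0.01 -1.09  0.03] 12.9667
```

View pics/c6.png

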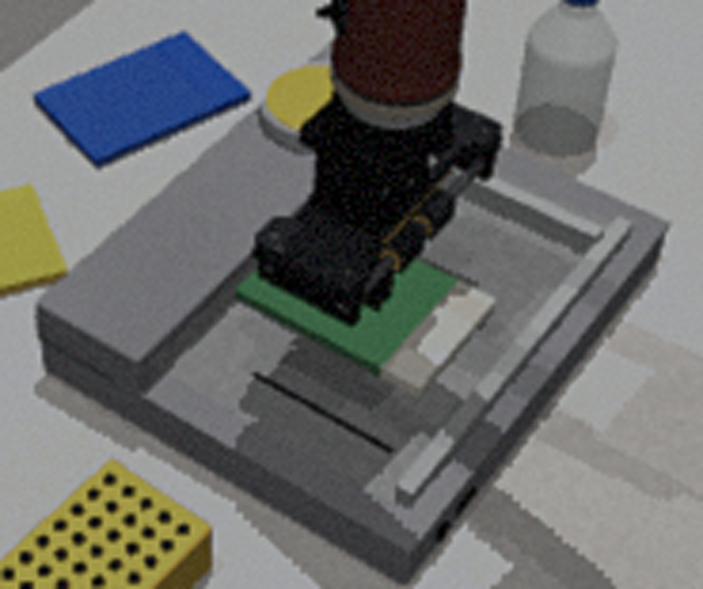

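The plate is following: near corners now about (418,388) and (494,298) in the crop, and about 30 mm remains. Two more drags, then slow.

```bash
python3 -m creep '[[[-0.08,0,0],[0,0,0],-1],[[-0.16,0,0],[0,0,0],-1],[[-0.24,0,0],[0,0,0],-1],[[-0.32,0,0],[0,0,0],-1],[[-0.4,0,0],[0,0,0],-1],[[-0.48,0,0],[0,0,0],-1],[[-0.56,0,0],[0,0,0],-1],[[-0.64,0,0],[0,0,0],-1],[[-0.72,0,0],[0,0,0],-1],[[-0.8,0,0],[0,0,0],-1],[[-0.88,0,0],[0,0,0],-1],[[-0.96,0,0],[0,0,0],-1]]'
python3 -m creep '[[[-0.08,0,0],[0,0,0],-1],[[-0.16,0,0],[0,0,0],-1],[[-0.24,0,0],[0,0,0],-1],[[-0.32,0,0],[0,0,0],-1],[[-0.4,0,0],[0,0,0],-1],[[-0.48,0,0],[0,0,0],-1],[[-0.56,0,0],[0,0,0],-1],[[-0.64,0,0],[0,0,0],-1],[[-0.72,0,0],[0,0,0],-1],[[-0.78,0,0],[0,0,0],-1],[[-0.83,0,0],[0,0,0],-1],[[-0.88,0,0],[0,0,0],-1]]'
python3 tip.py
python3 - <<'E'
from plant import camera
import cv2,numpy as np
for n in("top","side"): cv2.imwrite(f"pics/{n}5.png",camera(n)[:,:,::-1])
a=cv2.imread("pics/side5.png")[190:290,310:440]
cv2.imwrite("pics/c7.png",cv2.resize(a,None,fx=5,fy=5,interpolation=cv2.INTER_CUBIC))
a=cv2.imread("pics/top5.png")[150:305,235:415]
cv2.imwrite("pics/c8.png",cv2.resize(a,None,fx=3,fy=3,interpolation=cv2.INTER_CUBIC))
E
```

```text
time_s: 14.02
tcp_pos: [524.7, 38.5, 232.5]
tcp_rot: [-2.23, 0.012, 2.203]
ft_force: [5.3, 0.5, 13.2]
width: 0.3
time_s: 15.02
tcp_pos: [515.9, 38.5, 232.5]
tcp_rot: [-2.23, 0.012, 2.203]
ft_force: [6.1, 0.1, 14.1]
width: 0.3
tip [518.19  38.33  50.54] axis [ 1.250e-02 -8.000e-04 -9.999e-01] jawyaw -90.59 F [ 6.1  0.1 14.1] M [ 0.02 -1.02 -0.  ] 15.0167
```

View pics/c7.png

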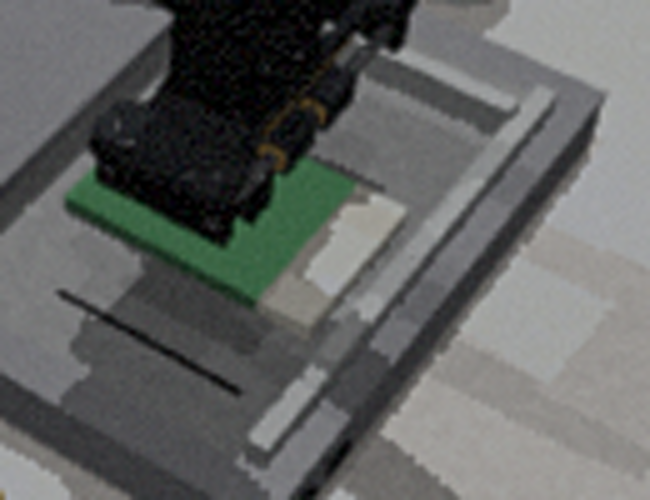

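View pics/c8.png

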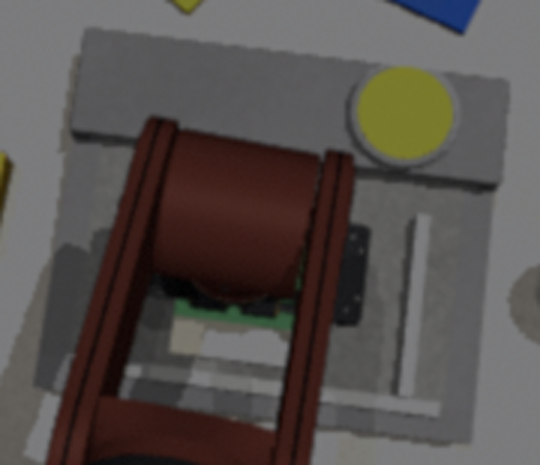

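Run:
```python
from h import *
fs=[554.3,18.1,-.0144]
print(b(fs,ray("side",np.array([[308,328],[407,208],[258,303],[355,185]])/5+[310,190],50)).round(1).tolist())
fs=[554.8,14.5,-.00986]
print(b(fs,ray("top",np.array([[169,351],[290,366]])/3+[235,150],50)).round(1).tolist())
```

```text
[[-107.7, 71.4, 50.0], [-107.3, -28.7, 50.0], [-79.3, 72.4, 50.0], [-77.2, -26.8, 50.0]]
[[-107.0, 72.6, 50.0], [-106.7, -26.5, 50.0]]
```

Plate is near square, with about 12 mm left.

```bash
python3 -m creep '[[[-0.06,0,0],[0,0,0],-1],[[-0.12,0,0],[0,0,0],-1],[[-0.18,0,0],[0,0,0],-1],[[-0.24,0,0],[0,0,0],-1],[[-0.3,0,0],[0,0,0],-1],[[-0.36,0,0],[0,0,0],-1],[[-0.42,0,0],[0,0,0],-1],[[-0.48,0,0],[0,0,0],-1],[[-0.54,0,0],[0,0,0],-1],[[-0.6,0,0],[0,0,0],-1],[[-0.66,0,0],[0,0,0],-1],[[-0.72,0,0],[0,0,0],-1]]'
python3 -m creep '[[[-0.04,0,0],[0,0,0],-1],[[-0.07,0,0],[0,0,0],-1],[[-0.1,0,0],[0,0,0],-1],[[-0.13,0,0],[0,0,0],-1],[[-0.16,0,0],[0,0,0],-1],[[-0.19,0,0],[0,0,0],-1],[[-0.22,0,0],[0,0,0],-1],[[-0.25,0,0],[0,0,0],-1]]'
python3 tip.py
python3 -m creep '[[[-0.03,0,0],[0,0,0],-1],[[-0.06,0,0],[0,0,0],-1],[[-0.09,0,0],[0,0,0],-1],[[-0.12,0,0],[0,0,0],-1],[[-0.15,0,0],[0,0,0],-1]]'
python3 tip.py
```

```text
time_s: 16.12
tcp_pos: [508.8, 38.5, 232.5]
tcp_rot: [-2.231, 0.012, 2.203]
ft_force: [6.9, 0.1, 13.1]
width: 0.6
time_s: 16.78
tcp_pos: [506.3, 38.5, 232.5]
tcp_rot: [-2.231, 0.012, 2.203]
ft_force: [6.1, 0.2, 13.4]
width: 0.3
tip [508.57  38.32  50.53] axis [ 1.260e-02 -8.000e-04 -9.999e-01] jawyaw -90.59 F [ 6.1  0.2 13.4] M [ 0.06 -1.1   0.03] 16.7833
time_s: 17.2
tcp_pos: [504.8, 38.5, 232.5]
tcp_rot: [-2.231, 0.012, 2.203]
ft_force: [6.6, -0.4, 14.8]
width: 0.1
tip [507.1   38.3   50.55] axis [ 1.270e-02 -9.000e-04 -9.999e-01] jawyaw -90.59 F [ 6.6 -0.4 14.8] M [ 0.03 -1.07  0.01] 17.2
```

```bash
python3 -m creep '[[[-0.03,0,0],[0,0,0],-1],[[-0.06,0,0],[0,0,0],-1],[[-0.09,0,0],[0,0,0],-1],[[-0.12,0,0],[0,0,0],-1],[[-0.15,0,0],[0,0,0],-1]]'
python3 tip.py
python3 -m creep '[[[-0.03,0,0],[0,0,0],-1],[[-0.06,0,0],[0,0,0],-1],[[-0.09,0,0],[0,0,0],-1],[[-0.12,0,0],[0,0,0],-1]]'
python3 tip.py
```

```text
time_s: 17.62
tcp_pos: [503.6, 38.5, 232.6]
tcp_rot: [-2.232, 0.012, 2.201]
ft_force: [8.2, -0.2, 12.0]
width: 0.5
tip [506.14  38.31  50.58] axis [ 1.390e-02 -9.000e-04 -9.999e-01] jawyaw -90.59 F [ 8.2 -0.2 12. ] M [ 0.09 -1.54 -0.01] 17.6167
time_s: 17.95
tcp_pos: [502.5, 38.5, 232.6]
tcp_rot: [-2.232, 0.012, 2.201]
ft_force: [9.4, 0.2, 9.8]
width: 0.6
tip [505.01  38.34  50.58] axis [ 1.400e-02 -8.000e-04 -9.999e-01] jawyaw -90.6 F [9.4 0.2 9.8] M [ 0.11 -1.42 -0.  ] 17.95
```

Fx rose from about 6 to 9, so the plate has met the front stop. Checking it is square.

Run:
```python
from plant import camera
import cv2,numpy as np
for n in("top","side"): cv2.imwrite(f"pics/{n}6.png",camera(n)[:,:,::-1])
a=cv2.imread("pics/side6.png")[200:280,320:430];a=cv2.convertScaleAbs(a,alpha=1.4)
cv2.imwrite("pics/c9.png",cv2.resize(a,None,fx=7,fy=7,interpolation=cv2.INTER_CUBIC))
a=cv2.imread("pics/top6.png")[240:290,270:390];a=cv2.convertScaleAbs(a,alpha=1.4)
cv2.imwrite("pics/c10.png",cv2.resize(a,None,fx=6,fy=6,interpolation=cv2.INTER_CUBIC))
```

```text
(no output)
```

View pics/c9.png

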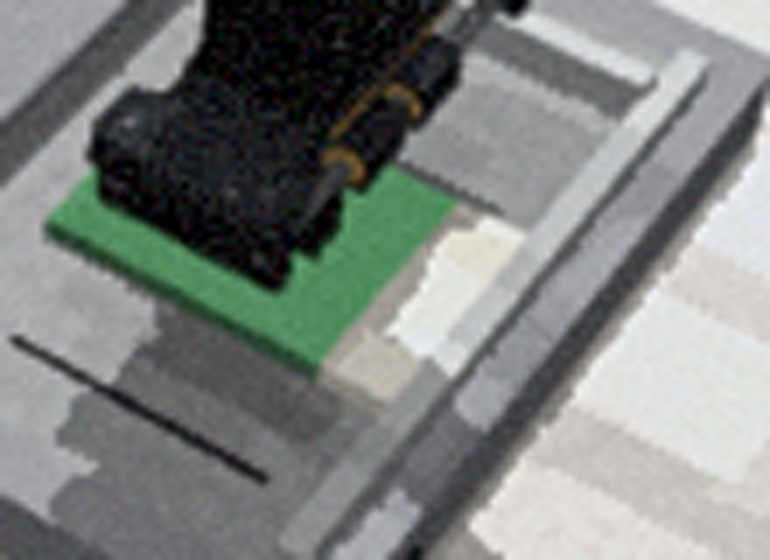

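View pics/c10.png

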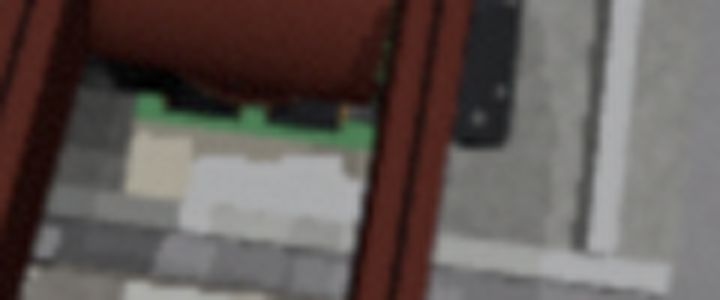

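Run:
```python
from h import *
fs=[554.3,18.1,-.0144]
print(b(fs,ray("side",np.array([[322,365],[457,205],[50,215]])/7+[320,200],50)).round(1).tolist())
fs=[554.8,14.5,-.00986]
print(b(fs,ray("top",np.array([[133,119],[365,148]])/6+[270,240],50)).round(1).tolist())
```

```text
[[-90.7, 70.2, 50.0], [-90.4, -26.4, 50.0], [28.9, 68.5, 50.0]]
[[-89.5, 72.9, 50.0], [-89.4, -22.4, 50.0]]
```

Front edge is home: frost line at box x = -90 across the width (ideal -90). Now ease the x pull before sliding sideways, so grip capacity is free.

```bash
python3 -m creep '[[[0.03,0,0],[0,0,0],-1],[[0.06,0,0],[0,0,0],-1],[[0.09,0,0],[0,0,0],-1],[[0.12,0,0],[0,0,0],-1],[[0.15,0,0],[0,0,0],-1],[[0.15,0,0],[0,0,0],-1]]'
python3 tip.py
```

```text
time_s: 18.55
tcp_pos: [503.1, 38.5, 232.5]
tcp_rot: [-2.228, 0.012, 2.205]
ft_force: [4.0, 0.1, 17.9]
width: 0.6
tip [505.03  38.33  50.51] axis [ 1.050e-02 -8.000e-04 -9.999e-01] jawyaw -90.59 F [ 4.   0.1 17.9] M [-0.01 -0.37 -0.04] 18.55
```

```bash
python3 -m creep '[[[0,-0.04,0],[0,0,0],-1],[[0,-0.09,0],[0,0,0],-1],[[0,-0.14,0],[0,0,0],-1],[[0,-0.19,0],[0,0,0],-1],[[0,-0.24,0],[0,0,0],-1],[[0,-0.3,0],[0,0,0],-1],[[-0.01,-0.36,0],[0,0,0],-1],[[-0.01,-0.42,0],[0,0,0],-1],[[-0.01,-0.48,0],[0,0,0],-1],[[-0.01,-0.54,0],[0,0,0],-1],[[-0.01,-0.6,0],[0,0,0],-1],[[-0.01,-0.66,0],[0,0,0],-1]]'
python3 tip.py
python3 -m creep '[[[0,-0.07,0],[0,0,0],-1],[[0,-0.14,0],[0,0,0],-1],[[0,-0.21,0],[0,0,0],-1],[[0,-0.28,0],[0,0,0],-1],[[-0.01,-0.35,0],[0,0,0],-1],[[-0.01,-0.42,0],[0,0,0],-1],[[-0.01,-0.49,0],[0,0,0],-1],[[-0.01,-0.56,0],[0,0,0],-1],[[-0.02,-0.63,0],[0,0,0],-1],[[-0.02,-0.7,0],[0,0,0],-1],[[-0.02,-0.77,0],[0,0,0],-1],[[-0.02,-0.84,0],[0,0,0],-1]]'
python3 tip.py
python3 - <<'E'
from plant import camera
import cv2,numpy as np
for n in("top","side"): cv2.imwrite(f"pics/{n}7.png",camera(n)[:,:,::-1])
a=cv2.imread("pics/side7.png")[200:280,320:430];a=cv2.convertScaleAbs(a,alpha=1.4)
cv2.imwrite("pics/c11.png",cv2.resize(a,None,fx=7,fy=7,interpolation=cv2.INTER_CUBIC))
E
```

```text
time_s: 19.55
tcp_pos: [503.0, 33.3, 232.5]
tcp_rot: [-2.227, 0.009, 2.203]
ft_force: [3.4, 9.4, 17.5]
width: 0.5
tip [504.94  33.78  50.51] axis [ 0.0108  0.0027 -0.9999] jawyaw -90.61 F [ 3.4  9.4 17.5] M [ 1.58 -0.55 -0.  ] 19.55
time_s: 20.55
tcp_pos: [502.8, 24.9, 232.5]
tcp_rot: [-2.227, 0.009, 2.203]
ft_force: [3.5, 8.6, 17.7]
width: 0.4
tip [504.83  25.33  50.53] axis [ 0.011   0.0025 -0.9999] jawyaw -90.61 F [ 3.5  8.6 17.7] M [ 1.65 -0.6   0.03] 20.55
```

View pics/c11.png

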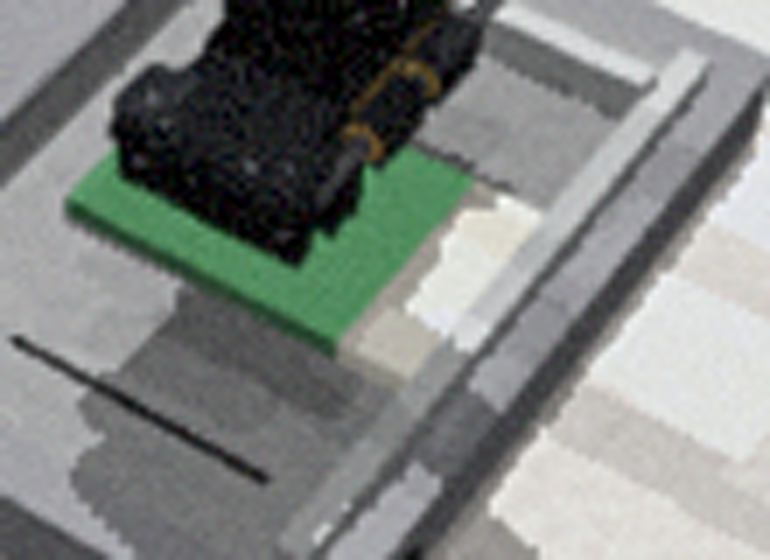

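The plate slides along the front stop (frost line now (338,350)-(473,185), parallel to the bar). Continuing.

```bash
python3 -m creep '[[[0,-0.08,0],[0,0,0],-1],[[0,-0.16,0],[0,0,0],-1],[[0,-0.24,0],[0,0,0],-1],[[0,-0.32,0],[0,0,0],-1],[[-0.01,-0.4,0],[0,0,0],-1],[[-0.01,-0.48,0],[0,0,0],-1],[[-0.01,-0.56,0],[0,0,0],-1],[[-0.01,-0.64,0],[0,0,0],-1],[[-0.02,-0.72,0],[0,0,0],-1],[[-0.02,-0.8,0],[0,0,0],-1],[[-0.02,-0.88,0],[0,0,0],-1],[[-0.02,-0.96,0],[0,0,0],-1]]'
python3 tip.py
python3 -m creep '[[[0,-0.08,0],[0,0,0],-1],[[0,-0.16,0],[0,0,0],-1],[[0,-0.24,0],[0,0,0],-1],[[0,-0.32,0],[0,0,0],-1],[[-0.01,-0.4,0],[0,0,0],-1],[[-0.01,-0.48,0],[0,0,0],-1],[[-0.01,-0.56,0],[0,0,0],-1],[[-0.01,-0.64,0],[0,0,0],-1],[[-0.02,-0.72,0],[0,0,0],-1],[[-0.02,-0.8,0],[0,0,0],-1],[[-0.02,-0.88,0],[0,0,0],-1],[[-0.02,-0.96,0],[0,0,0],-1]]'
python3 tip.py
```

```text
time_s: 21.65
tcp_pos: [502.6, 15.2, 232.5]
tcp_rot: [-2.227, 0.009, 2.203]
ft_force: [3.9, 8.7, 16.9]
width: 0.5
tip [504.65  15.65  50.5 ] axis [ 0.011   0.0024 -0.9999] jawyaw -90.61 F [ 3.9  8.7 16.9] M [ 1.63 -0.72 -0.  ] 21.65
time_s: 22.65
tcp_pos: [502.5, 5.6, 232.5]
tcp_rot: [-2.227, 0.009, 2.203]
ft_force: [5.1, 9.1, 17.4]
width: 0.2
tip [504.5    5.97  50.51] axis [ 0.0112  0.0022 -0.9999] jawyaw -90.61 F [ 5.1  9.1 17.4] M [ 1.69 -0.71 -0.03] 22.65
```

```bash
python3 -m creep '[[[0,-0.08,0],[0,0,0],-1],[[0,-0.16,0],[0,0,0],-1],[[0,-0.24,0],[0,0,0],-1],[[0,-0.32,0],[0,0,0],-1],[[0,-0.4,0],[0,0,0],-1],[[0,-0.48,0],[0,0,0],-1],[[0,-0.56,0],[0,0,0],-1],[[-0.01,-0.64,0],[0,0,0],-1],[[-0.01,-0.72,0],[0,0,0],-1],[[-0.01,-0.8,0],[0,0,0],-1],[[-0.01,-0.88,0],[0,0,0],-1],[[-0.01,-0.96,0],[0,0,0],-1]]'
python3 tip.py
python3 -m creep '[[[0,-0.08,0],[0,0,0],-1],[[0,-0.16,0],[0,0,0],-1],[[0,-0.24,0],[0,0,0],-1],[[0,-0.32,0],[0,0,0],-1],[[0,-0.4,0],[0,0,0],-1],[[0,-0.48,0],[0,0,0],-1],[[0,-0.56,0],[0,0,0],-1],[[-0.01,-0.64,0],[0,0,0],-1],[[-0.01,-0.72,0],[0,0,0],-1],[[-0.01,-0.8,0],[0,0,0],-1],[[-0.01,-0.88,0],[0,0,0],-1],[[-0.01,-0.96,0],[0,0,0],-1]]'
python3 tip.py
python3 -m creep '[[[0,-0.08,0],[0,0,0],-1],[[0,-0.16,0],[0,0,0],-1],[[0,-0.24,0],[0,0,0],-1],[[0,-0.32,0],[0,0,0],-1],[[0,-0.4,0],[0,0,0],-1],[[0,-0.48,0],[0,0,0],-1],[[0,-0.56,0],[0,0,0],-1],[[-0.01,-0.64,0],[0,0,0],-1],[[-0.01,-0.72,0],[0,0,0],-1],[[-0.01,-0.8,0],[0,0,0],-1],[[-0.01,-0.88,0],[0,0,0],-1],[[-0.01,-0.96,0],[0,0,0],-1]]'
python3 tip.py
python3 - <<'E'
from plant import camera
import cv2,numpy as np
for n in("top","side"): cv2.imwrite(f"pics/{n}8.png",camera(n)[:,:,::-1])
a=cv2.imread("pics/side8.png")[170:270,330:450];a=cv2.convertScaleAbs(a,alpha=1.4)
cv2.imwrite("pics/c12.png",cv2.resize(a,None,fx=6,fy=6,interpolation=cv2.INTER_CUBIC))
a=cv2.imread("pics/top8.png")[195:290,270:400];a=cv2.convertScaleAbs(a,alpha=1.4)
cv2.imwrite("pics/c13.png",cv2.resize(a,None,fx=6,fy=6,interpolation=cv2.INTER_CUBIC))
E
```

```text
time_s: 23.65
tcp_pos: [502.4, -4.1, 232.5]
tcp_rot: [-2.227, 0.009, 2.203]
ft_force: [4.4, 8.5, 18.0]
width: 0.7
tip [504.38  -3.7   50.52] axis [ 0.0111  0.0021 -0.9999] jawyaw -90.61 F [ 4.4  8.5 18. ] M [ 1.68 -0.66  0.02] 23.65
time_s: 24.65
tcp_pos: [502.3, -13.7, 232.5]
tcp_rot: [-2.227, 0.01, 2.203]
ft_force: [3.4, 8.7, 19.1]
width: 0.8
tip [504.25 -13.36  50.54] axis [ 0.011   0.0019 -0.9999] jawyaw -90.61 F [ 3.4  8.7 19.1] M [ 1.67 -0.65 -0.01] 24.65
time_s: 25.65
tcp_pos: [502.1, -23.3, 232.5]
tcp_rot: [-2.227, 0.01, 2.203]
ft_force: [4.2, 10.2, 18.1]
width: 0.1
tip [504.06 -23.01  50.5 ] axis [ 0.0107  0.0018 -0.9999] jawyaw -90.61 F [ 4.2 10.2 18.1] M [ 1.69 -0.63  0.01] 25.65
```

View pics/c12.png

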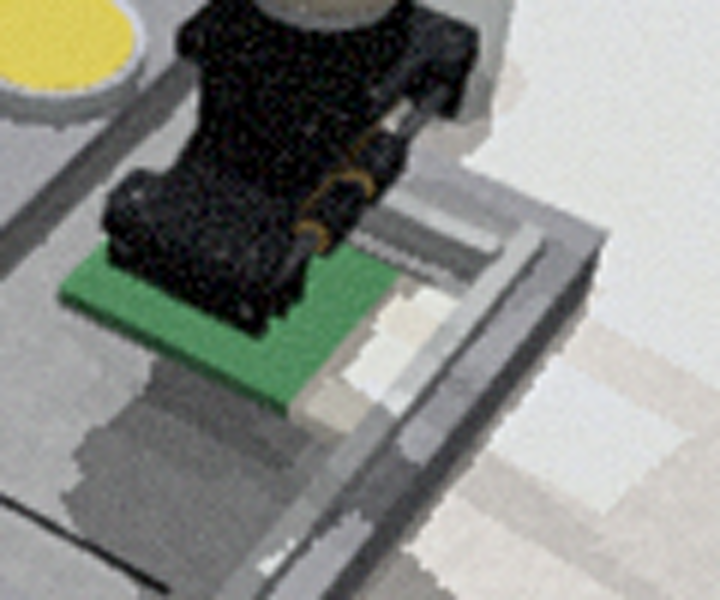

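View pics/c13.png

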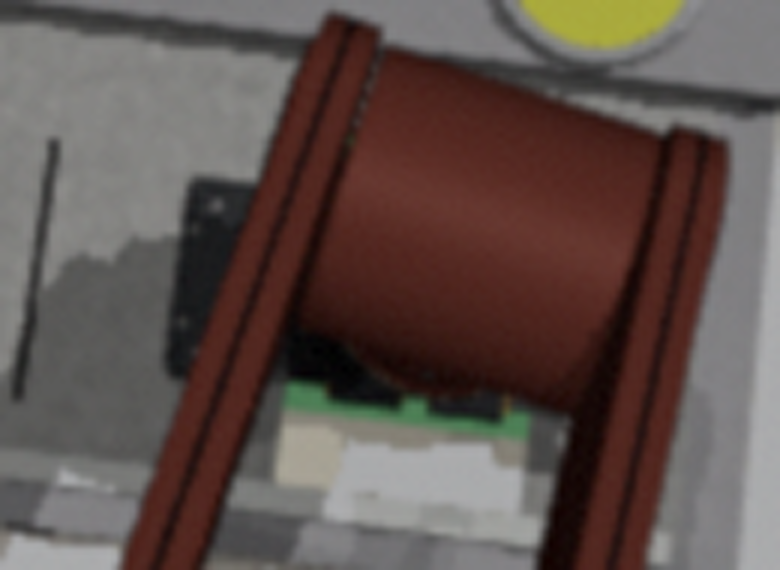

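Run:
```python
from h import *
fs=[554.3,18.1,-.0144]
print(b(fs,ray("side",np.array([[290,402],[398,270],[62,290]])/6+[330,170],50)).round(1).tolist())
fs=[554.8,14.5,-.00986]
print(b(fs,ray("top",np.array([[283,413],[528,441]])/6+[270,195],50)).round(1).tolist())
```

```text
[[-89.6, 8.0, 50.0], [-87.9, -90.4, 50.0], [26.7, 10.5, 50.0]]
[[-91.6, 11.0, 50.0], [-90.4, -89.3, 50.0]]
```

```bash
python3 -m creep '[[[0,-0.08,0],[0,0,0],-1],[[0,-0.16,0],[0,0,0],-1],[[0,-0.24,0],[0,0,0],-1],[[0,-0.32,0],[0,0,0],-1],[[0,-0.4,0],[0,0,-0.1],-1],[[0,-0.48,0],[0,0,-0.2],-1],[[0,-0.56,0],[0,0,-0.3],-1],[[-0.01,-0.64,0],[0,0,-0.4],-1],[[-0.01,-0.72,0],[0,0,-0.4],-1],[[-0.02,-0.8,0],[0,0,-0.4],-1],[[-0.02,-0.88,0],[0,0,-0.4],-1],[[-0.03,-0.96,0],[0,0,-0.4],-1]]'
python3 tip.py
python3 -m creep '[[[0,-0.06,0],[0,0,0],-1],[[0,-0.12,0],[0,0,0],-1],[[0,-0.18,0],[0,0,0],-1],[[0,-0.24,0],[0,0,0],-1],[[0,-0.3,0],[0,0,0],-1],[[0,-0.36,0],[0,0,0],-1],[[-0.01,-0.42,0],[0,0,0],-1],[[-0.01,-0.48,0],[0,0,0],-1]]'
python3 tip.py
python3 - <<'E'
from plant import camera
import cv2,numpy as np
for n in("top","side"): cv2.imwrite(f"pics/{n}9.png",camera(n)[:,:,::-1])
a=cv2.imread("pics/side9.png")[170:270,330:450];a=cv2.convertScaleAbs(a,alpha=1.4)
cv2.imwrite("pics/c14.png",cv2.resize(a,None,fx=6,fy=6,interpolation=cv2.INTER_CUBIC))
a=cv2.imread("pics/top9.png")[195:290,270:400];a=cv2.convertScaleAbs(a,alpha=1.4)
cv2.imwrite("pics/c15.png",cv2.resize(a,None,fx=6,fy=6,interpolation=cv2.INTER_CUBIC))
E
```

```text
time_s: 26.75
tcp_pos: [501.9, -33.0, 232.5]
tcp_rot: [-2.224, 0.018, 2.2]
ft_force: [4.1, 9.2, 17.6]
width: 0.2
tip [503.91 -32.68  50.54] axis [ 0.0111  0.0016 -0.9999] jawyaw -91.0 F [ 4.1  9.2 17.6] M [ 1.66 -0.83 -0.  ] 26.75
time_s: 27.42
tcp_pos: [501.8, -37.8, 232.5]
tcp_rot: [-2.224, 0.018, 2.2]
ft_force: [4.7, 9.7, 18.0]
width: 0.6
tip [503.81 -37.49  50.52] axis [ 0.0111  0.0015 -0.9999] jawyaw -91.01 F [ 4.7  9.7 18. ] M [ 1.75 -0.74  0.03] 27.4167
```

View pics/c14.png

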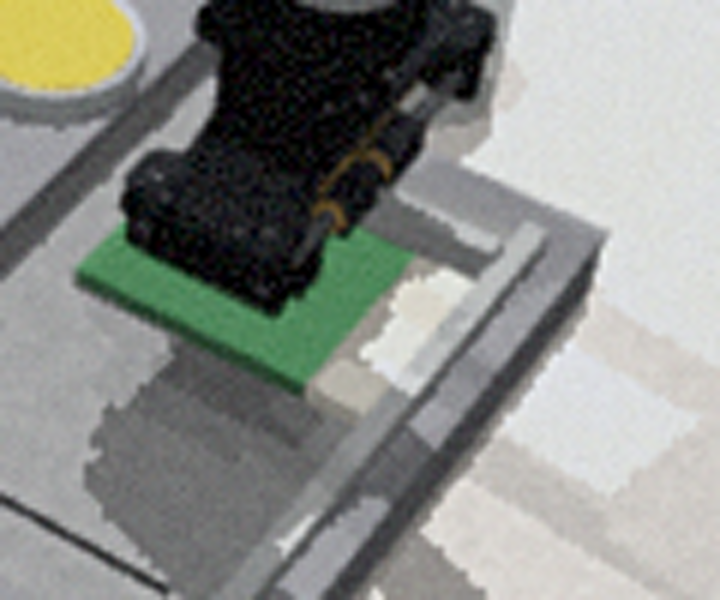

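View pics/c15.png

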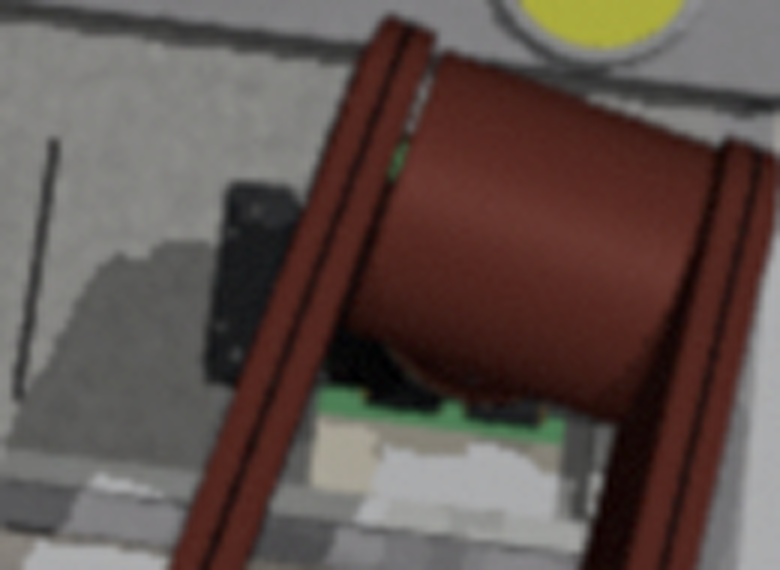

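About 10 mm to the side stop. Slow approach.

```bash
python3 -m creep '[[[0,-0.05,0],[0,0,0],-1],[[0,-0.1,0],[0,0,0],-1],[[0,-0.15,0],[0,0,0],-1],[[0,-0.2,0],[0,0,0],-1],[[-0.01,-0.25,0],[0,0,0],-1],[[-0.01,-0.3,0],[0,0,0],-1],[[-0.01,-0.35,0],[0,0,0],-1],[[-0.01,-0.4,0],[0,0,0],-1],[[-0.01,-0.45,0],[0,0,0],-1],[[-0.01,-0.5,0],[0,0,0],-1]]'
python3 tip.py
python3 -m creep '[[[0,-0.03,0],[0,0,0],-1],[[0,-0.06,0],[0,0,0],-1],[[0,-0.09,0],[0,0,0],-1],[[0,-0.12,0],[0,0,0],-1],[[0,-0.15,0],[0,0,0],-1],[[0,-0.18,0],[0,0,0],-1],[[0,-0.21,0],[0,0,0],-1]]'
python3 tip.py
python3 -m creep '[[[0,-0.03,0],[0,0,0],-1],[[0,-0.06,0],[0,0,0],-1],[[0,-0.09,0],[0,0,0],-1],[[0,-0.12,0],[0,0,0],-1],[[0,-0.15,0],[0,0,0],-1]]'
python3 tip.py
```

```text
time_s: 28.35
tcp_pos: [501.7, -42.8, 232.5]
tcp_rot: [-2.224, 0.018, 2.2]
ft_force: [5.1, 9.6, 18.5]
width: 0.3
tip [503.71 -42.53  50.52] axis [ 0.011   0.0015 -0.9999] jawyaw -91.01 F [ 5.1  9.6 18.5] M [ 1.68 -0.78  0.04] 28.35
time_s: 28.93
tcp_pos: [501.7, -44.9, 232.5]
tcp_rot: [-2.224, 0.018, 2.2]
ft_force: [3.6, 9.1, 18.3]
width: 0.6
tip [503.68 -44.64  50.5 ] axis [ 0.011   0.0014 -0.9999] jawyaw -91.01 F [ 3.6  9.1 18.3] M [ 1.72 -0.78  0.02] 28.9333
time_s: 29.35
tcp_pos: [501.7, -46.4, 232.5]
tcp_rot: [-2.224, 0.018, 2.2]
ft_force: [4.6, 10.4, 17.3]
width: 0.5
tip [503.68 -46.15  50.55] axis [ 0.011   0.0014 -0.9999] jawyaw -91.01 F [ 4.6 10.4 17.3] M [ 1.73 -0.69 -0.04] 29.35
```

```bash
python3 -m creep '[[[0,-0.03,0],[0,0,0],-1],[[0,-0.06,0],[0,0,0],-1],[[0,-0.09,0],[0,0,0],-1],[[0,-0.12,0],[0,0,0],-1],[[0,-0.15,0],[0,0,0],-1]]'
python3 tip.py
python3 -m creep '[[[0,-0.03,0],[0,0,0],-1],[[0,-0.06,0],[0,0,0],-1],[[0,-0.09,0],[0,0,0],-1],[[0,-0.12,0],[0,0,0],-1],[[0,-0.15,0],[0,0,0],-1]]'
python3 tip.py
```

```text
time_s: 29.77
tcp_pos: [501.6, -47.9, 232.5]
tcp_rot: [-2.224, 0.018, 2.2]
ft_force: [4.5, 8.4, 18.4]
width: 0.5
tip [503.61 -47.65  50.5 ] axis [ 0.0108  0.0014 -0.9999] jawyaw -91.01 F [ 4.5  8.4 18.4] M [ 1.76 -0.71 -0.  ] 29.7667
time_s: 30.18
tcp_pos: [501.7, -49.4, 232.5]
tcp_rot: [-2.224, 0.018, 2.2]
ft_force: [4.5, 9.7, 19.1]
width: 0.2
tip [503.62 -49.14  50.51] axis [ 0.0108  0.0014 -0.9999] jawyaw -91.01 F [ 4.5  9.7 19.1] M [ 1.77 -0.76  0.01] 30.1833
```

```bash
python3 -m creep '[[[0,-0.03,0],[0,0,0],-1],[[0,-0.06,0],[0,0,0],-1],[[0,-0.09,0],[0,0,0],-1],[[0,-0.12,0],[0,0,0],-1]]'
python3 tip.py
python3 - <<'E'
from plant import camera
import cv2,numpy as np
for n in("top","side"): cv2.imwrite(f"pics/{n}10.png",camera(n)[:,:,::-1])
a=cv2.imread("pics/side10.png")[170:270,330:450];a=cv2.convertScaleAbs(a,alpha=1.4)
cv2.imwrite("pics/c16.png",cv2.resize(a,None,fx=6,fy=6,interpolation=cv2.INTER_CUBIC))
a=cv2.imread("pics/top10.png")[195:290,270:400];a=cv2.convertScaleAbs(a,alpha=1.4)
cv2.imwrite("pics/c17.png",cv2.resize(a,None,fx=6,fy=6,interpolation=cv2.INTER_CUBIC))
E
```

```text
time_s: 30.52
tcp_pos: [501.6, -50.4, 232.5]
tcp_rot: [-2.223, 0.017, 2.2]
ft_force: [4.0, 12.0, 18.8]
width: 0.5
tip [503.53 -50.    50.51] axis [ 0.0106  0.002  -0.9999] jawyaw -91.01 F [ 4.  12.  18.8] M [ 2.18 -0.71  0.  ] 30.5167
```

View pics/c16.png

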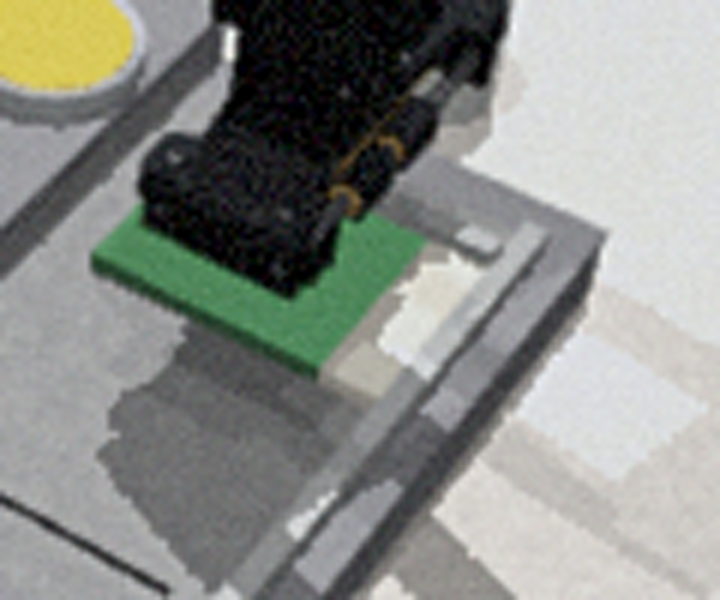

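View pics/c17.png

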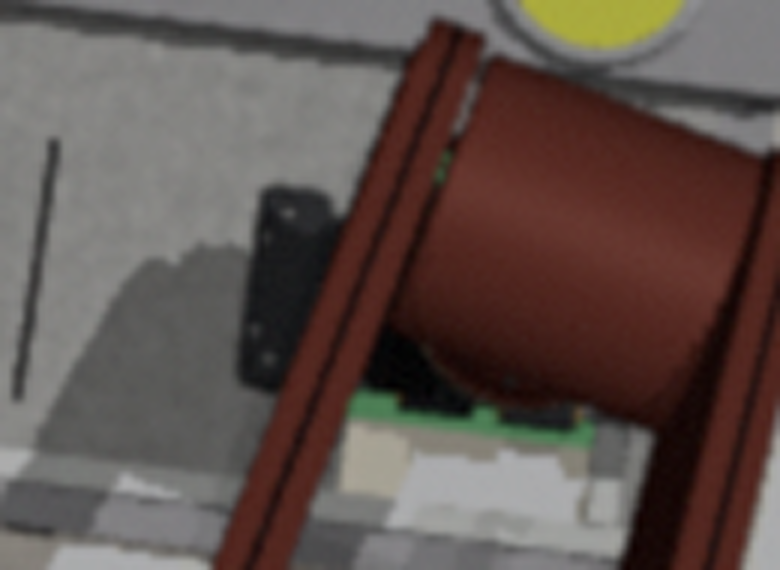

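Fy rose to 12 N: the long edge has met the side stop (right edge of the plate at (595,443) beside the bar). Seat it gently in both directions.

```bash
python3 -m creep '[[[0,-0.02,0],[0,0,0],-1],[[0,-0.04,0],[0,0,0],-1],[[0,-0.06,0],[0,0,0],-1],[[0,-0.08,0],[0,0,0],-1],[[0,-0.1,0],[0,0,0],-1],[[0,-0.1,0],[0,0,0],-1]]'
python3 tip.py
python3 -m creep '[[[0,-0.02,0],[0,0,0],-1],[[-0.01,-0.04,0],[0,0,0],-1],[[-0.03,-0.06,0],[0,0,0],-1],[[-0.05,-0.06,0],[0,0,0],-1],[[-0.07,-0.06,0],[0,0,0],-1],[[-0.07,-0.06,0],[0,0,0],-1]]'
python3 tip.py
```

```text
time_s: 31.12
tcp_pos: [501.5, -51.1, 232.5]
tcp_rot: [-2.222, 0.017, 2.2]
ft_force: [3.2, 11.6, 20.1]
width: 0.4
tip [503.35 -50.66  50.48] axis [ 0.0102  0.0026 -0.9999] jawyaw -91.01 F [ 3.2 11.6 20.1] M [ 2.23 -0.63 -0.02] 31.1167
time_s: 31.62
tcp_pos: [501.0, -52.0, 232.5]
tcp_rot: [-2.224, 0.017, 2.199]
ft_force: [5.3, 10.1, 18.0]
width: 0.4
tip [503.09 -51.68  50.54] axis [ 0.0113  0.0018 -0.9999] jawyaw -91.01 F [ 5.3 10.1 18. ] M [ 1.87 -0.87  0.01] 31.6167
```

```bash
python3 -m creep '[[[0,-0.03,0],[0,0,0],-1],[[0,-0.06,0],[0,0,0],-1],[[0,-0.09,0],[0,0,0],-1],[[0,-0.12,0],[0,0,0],-1],[[0,-0.15,0],[0,0,0],-1]]'
python3 tip.py
python3 - <<'E'
from plant import camera
import cv2,numpy as np
for n in("top","side"): cv2.imwrite(f"pics/{n}11.png",camera(n)[:,:,::-1])
a=cv2.imread("pics/side11.png")[170:270,330:450];a=cv2.convertScaleAbs(a,alpha=1.4)
a=cv2.resize(a,None,fx=4,fy=4,interpolation=cv2.INTER_CUBIC)
b=cv2.imread("pics/top11.png")[240:290,310:390];b=cv2.convertScaleAbs(b,alpha=1.4)
b=cv2.resize(b,None,fx=8,fy=8,interpolation=cv2.INTER_CUBIC)
cv2.imwrite("pics/c18.png",a);cv2.imwrite("pics/c19.png",b)
E
```

```text
time_s: 32.03
tcp_pos: [500.9, -53.3, 232.5]
tcp_rot: [-2.223, 0.017, 2.2]
ft_force: [4.1, 12.0, 18.9]
width: 0.6
tip [502.74 -52.83  50.51] axis [ 0.0104  0.0025 -0.9999] jawyaw -91.01 F [ 4.1 12.  18.9] M [ 2.25 -0.59 -0.02] 32.0333
```

View pics/c19.png

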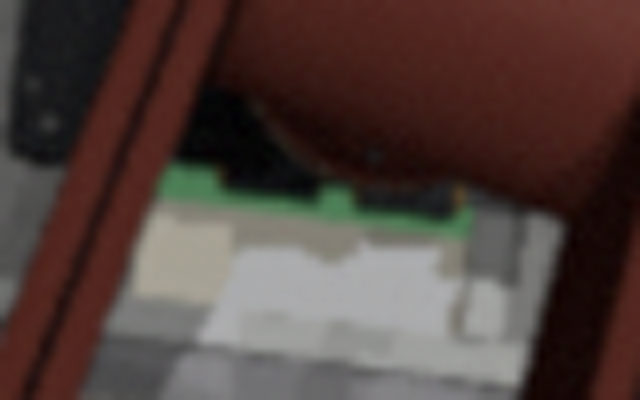

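View pics/c18.png

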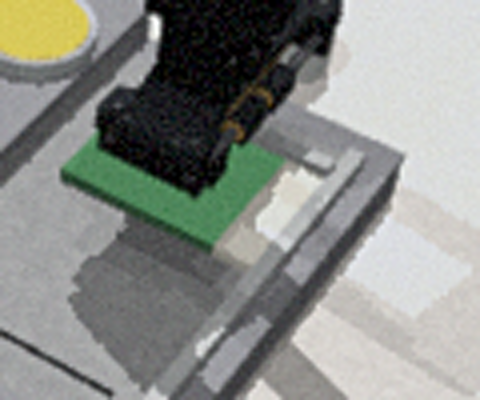

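Both edges look home (in the top crop, the plate's right edge at u≈470 coincides with the bar's inner face, predicted 472). Lift straight up, slowly.

```bash
python3 -m creep '[[[0,0,0.03],[0,0,0],-1],[[0,0,0.06],[0,0,0],-1],[[0,0,0.09],[0,0,0],-1],[[0,0,0.12],[0,0,0],-1],[[0,0,0.15],[0,0,0],-1],[[0,0,0.18],[0,0,0],-1],[[0,0,0.22],[0,0,0],-1],[[0,0,0.27],[0,0,0],-1],[[0,0,0.32],[0,0,0],-1],[[0,0,0.4],[0,0,0],-1],[[0,0,0.5],[0,0,0],-1],[[0,0,0.6],[0,0,0],-1]]'
python3 tip.py
python3 -m creep '[[[0,0,0.2],[0,0,0],-1],[[0,0,0.6],[0,0,0],-1],[[0,0,1.2],[0,0,0],-1],[[0,0,2],[0,0,0],-1],[[0,0,3],[0,0,0],-1],[[0,0,4.5],[0,0,0],-1],[[0,0,6],[0,0,0],-1],[[0,0,8],[0,0,0],-1],[[0,0,10],[0,0,0],-1],[[0,0,12.5],[0,0,0],-1],[[0,0,15],[0,0,0],-1],[[0,0,16],[0,0,0],-1]]'
python3 -m creep '[[[0,2,0],[0,0,0],-1],[[0,5,0],[0,0,0],-1],[[0,8,0],[0,0,0],-1],[[0,11,0],[0,0,0],-1],[[0,14,0],[0,0,0],-1],[[0,17,0],[0,0,0],-1],[[0,20,0],[0,0,0],-1],[[0,23,0],[0,0,0],-1],[[0,26,0],[0,0,0],-1],[[0,28,0],[0,0,0],-1],[[0,29,0],[0,0,0],-1],[[0,29,0],[0,0,0],-1]]'
python3 - <<'E'
from plant import camera
import cv2,numpy as np
for n in("top","side"): cv2.imwrite(f"pics/{n}12.png",camera(n)[:,:,::-1])
a=cv2.imread("pics/side12.png")[150:305,255:440];a=cv2.convertScaleAbs(a,alpha=1.4)
cv2.imwrite("pics/c20.png",cv2.resize(a,None,fx=3.8,fy=3.8,interpolation=cv2.INTER_CUBIC))
b=cv2.imread("pics/top12.png")[150:305,235:415];b=cv2.convertScaleAbs(b,alpha=1.4)
cv2.imwrite("pics/c21.png",cv2.resize(b,None,fx=3.8,fy=3.8,interpolation=cv2.INTER_CUBIC))
E
```

```text
time_s: 33.13
tcp_pos: [496.7, -54.3, 233.3]
tcp_rot: [-2.209, 0.018, 2.216]
ft_force: [-0.8, -0.1, -0.2]
width: 0.5
tip [496.12 -54.22  51.33] axis [-3.1e-03  7.0e-04 -1.0e+00] jawyaw -90.98 F [-0.8 -0.1 -0.2] M [ 0.03  0.02 -0.02] 33.1333
time_s: 34.13
tcp_pos: [498.4, -54.7, 399.3]
tcp_rot: [-2.221, 0.021, 2.207]
ft_force: [1.1, -1.2, 1.1]
width: 0.6
time_s: 35.13
tcp_pos: [497.2, 237.1, 394.2]
tcp_rot: [-2.214, 0.016, 2.214]
ft_force: [0.5, -0.0, -0.5]
width: 0.3
```

View pics/c21.png

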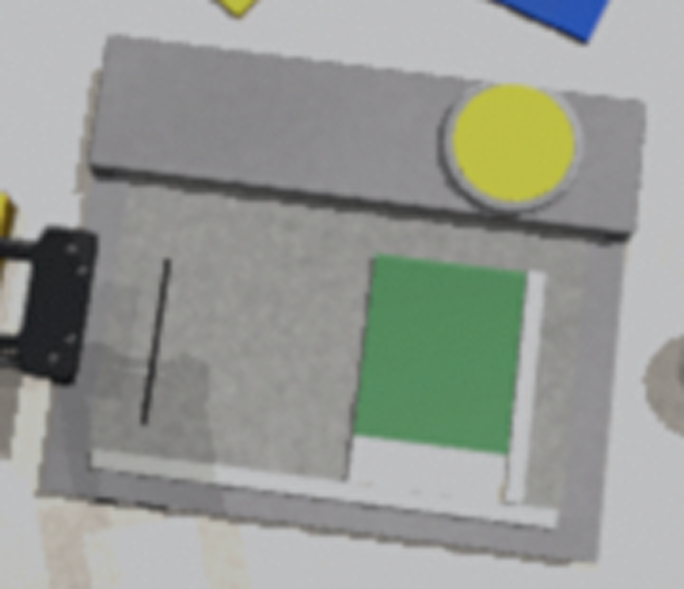

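View pics/c20.png

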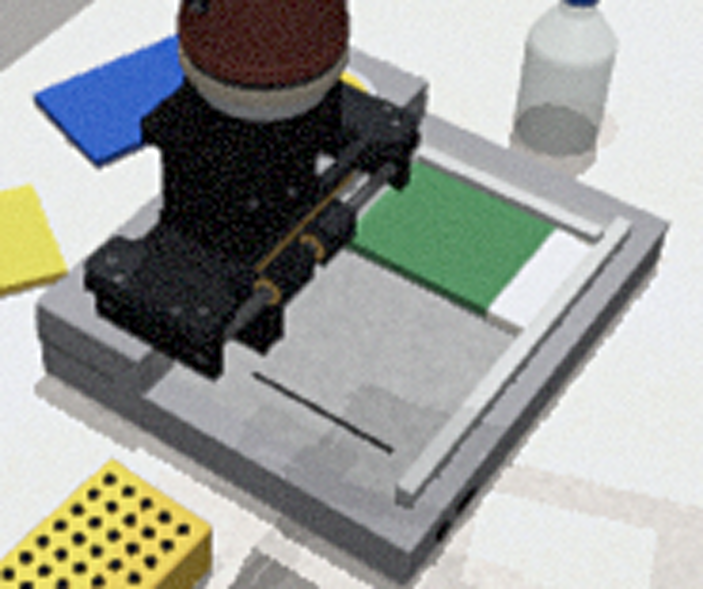

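Plate sits in the corner of the two bars, dish, bottle and rack unmoved. A finer sub-pixel check of squareness and gap:

Run:
```python
from h import *
import cv2
im=cv2.imread("pics/top12.png").astype(float)
g=im[:,:,1]-im[:,:,2]  # greenness
p=[554.8,14.5,-.00986]
k=np.arange(-8,8.01,.25)
def edge(pts,dirn,name):  # sample greenness along dirn in box frame, half-level crossing
    out=[]
    for q in pts:
        P=np.array([[q[0]+dirn[0]*t,q[1]+dirn[1]*t,50] for t in k])
        uv=proj("top",w(p,P)).astype(np.float32)
        v=cv2.remap(g.astype(np.float32),uv[:,:1],uv[:,1:],cv2.INTER_LINEAR).ravel()
        h=(v[:6].mean()+v[-6:].mean())/2; i=np.where((v[:-1]>h)&(v[1:]<=h))[0]
        if len(i): out.append((q[0] if dirn[0]==0 else q[1], q[0]+dirn[0]*k[i[0]] if dirn[0] else q[1]+dirn[1]*k[i[0]]))
    o=np.array(out);c=np.polyfit(o[:,0],o[:,1],1);print(name,"slope",c[0].round(4),"mean",o[:,1].mean().round(2),len(o))
ys=np.arange(-108,-20,6);xs=np.arange(-82,24,6)
edge([(-90,y) for y in ys],(-1,0),"frost x(y) (want -90, slope 0)")
edge([(30,y) for y in ys],(1,0),"far x(y) (want 30)")
edge([(x,-15) for x in xs],(0,1),"left y(x) (want -15)")
edge([(x,-115) for x in xs],(0,-1),"right y(x) (want -115)")
```

```text
frost x(y) (want -90, slope 0) slope 0.0064 mean -88.67 15
far x(y) (want 30) slope 0.0027 mean 30.32 15
left y(x) (want -15) slope -0.0047 mean -14.44 18
right y(x) (want -115) slope -0.0034 mean -113.68 18
```

Run:
```python
from h import *
import cv2
p=[554.8,14.5,-.00986]
k=np.arange(-5,5.01,.25)
def edge(f,pts,ax,z,name,half=5):
    im=cv2.imread(f).astype(np.float32).mean(2)
    out=[]
    for q in pts:
        P=np.array([[q[0]+(t if ax==0 else 0),q[1]+(t if ax else 0),z] for t in k])
        uv=proj("top",w(p,P)).astype(np.float32)
        v=cv2.remap(im,uv[:,:1],uv[:,1:],cv2.INTER_LINEAR).ravel()
        d=abs(np.gradient(cv2.GaussianBlur(v[:,None],(1,9),0).ravel()));d=np.where(d>d.max()*.4,d,0)
        out.append((q[1-ax],q[ax]+(d*k).sum()/d.sum()))
    o=np.array(out);c=np.polyfit(o[:,0],o[:,1],1);print(f[5:],name,"slope",c[0].round(4),"mean",np.median(o[:,1]).round(2))
xs=np.arange(-105,24,6)
ys=np.arange(-100,140,8)
for f in("pics/top0.png",):
    edge(f,[(x,-127) for x in xs],1,58,"side outer -127")
    edge(f,[(x,-115) for x in xs],1,58,"side inner -115")
    edge(f,[(-132,y) for y in ys],0,52,"front outer -132")
    edge(f,[(-120,y) for y in ys],0,52,"front inner -120")
f="pics/top12.png"
edge(f,[(x,-127) for x in xs],1,58,"side outer -127")
edge(f,[(30,y) for y in np.arange(-108,-20,6)],0,50,"plate far 30")
edge(f,[(x,-15) for x in np.arange(-82,24,6)],1,50,"plate left -15")
# finding side cam: front stop & plate frost
```

```text
top0.png side outer -127 slope -0.0051 mean -126.06
top0.png side inner -115 slope -0.0042 mean -114.35
top0.png front outer -132 slope 0.0054 mean -130.17
top0.png front inner -120 slope 0.0039 mean -118.76
top12.png side outer -127 slope -0.0046 mean -126.04
top12.png plate far 30 slope 0.0028 mean 29.74
top12.png plate left -15 slope -0.0038 mean -12.0
```

Measured in the same image and with the same method, the plate's edges have the same slopes as the bars to within about 3 mrad. Its position matches both stop faces within measuring error (left edge -14.4 against -14.2 expected, frost line -88.7 against -88.5). Handing in.

```bash
python3 -c "
from plant import ticket,readout
print(readout.get_state()['time_s'],readout.get_state()['ft_force'].round(1)); print(ticket.close_job())"
```

```text
35.2333 [ 0.5  0.4 -0.7]
the job is handed in; nothing more can be done
None
```

The glass plate is home against both stops, and I handed the job in at 35.2 s with the arm clear of everything.

**What I did:** I touched down at about 4 to 5 mm/s with the gripper shut and pressed at most about 20 N. I drew the plate flat to the front stop, then slid it along that stop to the right-hand side stop, easing to about 4 mm/s or less before each contact. Then I lifted straight off.

**Last checks:**
- **Position:** in the final top picture the plate sat against both stops with no measurable gap. The left edge matched to about 0.3 mm and the frost line to about 0.2 mm.
- **Squareness:** the plate's edges and the bars agreed within about 3 mrad. A mid-slide picture had suggested a skew of roughly 0.012 rad, so I turned the tool slightly to counter it, and it no longer showed at the end.
- **Bystanders:** dish, bottle and tip rack looked undisturbed.

**Checks that disagreed:**
- **Plate edges:** the plate's far edge read 1 to 2 mm nearer the front stop than expected, and a cruder brightness fit of its left edge was about 2 mm off. I put both down to about one pixel of image blur (about 2.5 mm).
- **Box position:** the two cameras' box positions differed by about 3.6 mm in y, so I judged position relative to the stops within one image.

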